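# Load a copper rod into the V-groove of a resistance rig

### The arm

A 6-joint arm with a two-finger parallel gripper is mounted at the origin on the work surface. World frame = base frame: x ahead of the robot, y to its left, z up, the work surface at z = 0. Lengths are in m, angles in rad, forces in N, time in s.
With the tool pointing down it reaches from about 0.375 to 0.9 m from the base axis. Payload 3.1 kg.
Tool frame: the origin (TCP) lies between the finger pads; the fingertips stand 25 mm ahead of it and the grasp point (between the pads) lies 6 mm ahead of it; y points along the fingers, x is the direction in which the jaws open and shut, and the axes are right-handed (so a half turn about y gives the same grasp; the last joint's range is limited). The gripper opens to 87 mm and grips with 3 to 60 N. Pads are 19 mm wide; open, the fingers measure 117 mm over their backs; the gripper's body (75 mm by 190 mm) begins 51 mm behind the grasp point.
Start: joints at [1.012, 0.527, 1.433, -0, 1.181, -0.178], TCP at [0.232, 0.58, 0.248] pointing down, gripper open.
Joint ranges: [-3.08, 3.08], [-0.75, 2.2], [0.22, 2.44], [-1.43, 4.57], [0, 2.65], [-2.85, 2.85]. Speed limits (rad/s): [2.79, 2.79, 3.14, 3.14, 3.14, 3.14].

### API

Orientations are given as a unit quaternion [x, y, z, w].
In Python, from rig import robot gives the robot as it stands.
- The arm moves only by the tool carry_out, never from a script. Its argument "moves" is a list of rows, each a list of 7 numbers: the opening, from 0 (shut) to 1 (fully open), then the shift along the tool's x, y, z in cm, then the turn, a rotation vector about the tool's x, y, z in rad. In form: [[grip, x, y, z, rx, ry, rz], ...]. A call has 1 to 20 rows; each row is the pose to reach, as a shift and turn from the pose commanded when the call began, along the tool's axes at that moment; what a row does not reach only later rows make up. A row lasts 1/10 s, in which the tool goes at most 50 mm and 8.59 degrees, less where a joint would pass 70% of its speed; a pose out of reach is approached as far as the arm can. A call with a gripper value outside its range is refused whole. The fingers move at their own pace and stop on an object; "force" is the grip in N (left out, the last holds). Time passes only in rows, so rows that repeat a pose let the fingers close. It gives the time, the measured TCP pose, the force and the opening at its end, in the units of the state.
- robot.get_obs(): the state, without advancing time (a new reading comes with each control period).
- robot.camera(name): name is "scene" or "side" or "wrist"; returns the picture (420x560x3 uint8, red, green, blue); there is no depth.
- robot.camera_params(name): a dict with "fx", "fy", "cx", "cy" (pixels), "extrinsics" (4x4, takes a point from camera to world coordinates); the wrist camera has in their place "mount" (4x4, takes a point from camera to tool coordinates, whose origin is the TCP and whose axes are the tool frame's). Camera axes: x right, y down, z forward; pixel columns grow to the right and rows downward; lengths in m; the calibration is good to about 2 mm. The wrist camera is an equidistant fisheye: a pixel r from the principal point sees the ray r / f radians off the axis. A picture is of the moment at which its call begins: read the wrist's pose just before it. camera_params takes no time and is no camera call.
- robot.hand_in(): hands the job in, once; it reports no verdict.
The state is a dict: "time": time; "q": joint angles; "joint_velocities": joint speeds; "joint_torque": joint torques, N m; "position": TCP position; "tool_rot": TCP orientation; "ft_force": force on the tool from outside, world axes, zero at the start; "moment": the same for the moment, N m; "grip_width": finger opening in m.
Only numpy, scipy, OpenCV 4.12 (cv2) and the standard library are available. Lean on these libraries where they do the work, as an engineer would, in place of code of your own. Each camera call takes 0.05 s, during which the arm holds its last target.

### The job

Take the copper rod from its wooden stand and lay it in the V-groove of the blue-based measuring rig. Then slide it gently along the groove, under the clear hood, until it has pushed the stiff contact pin fully home against its stop, never pressing hard on the pin, and leave the rod lying there. Leave the black carbon rod and the other things on the bench where they are.

Things in the scene. Friction and masses are not known exactly. Their poses are not given: they have to be found in the camera images.
- rod_center (a point): Centre of the copper-coloured rod: plain round rod, 16 mm diameter, 190 mm long, about 0.34 kg, both ends alike. x runs along the rod (either end may lead), the y and z directions are arbitrary since the rod can roll. At the start it lies level in a wooden stand, its axis 42 mm above the bench.
- carbon_center (a point): Centre of the black carbon rod, same size, 80 g, in its own stand 90 to 160 mm away; leave it alone.
- rod_stand: Fixed wooden stand that carries the copper rod, base 140 x 50 x 10 mm; origin under its centre on the bench, x along the rod. The rod lies over it at y = 0, its axis 42 mm above the bench, in V-notches (12 mm long, rims 43 mm above the bench) at x = +60 and -60 mm; from x = -54 to +54 mm the rod is free on both sides, 24 mm clear of the base below. A like stand carries the carbon rod.
- rail: Fixed rig: blue base 305 x 70 x 10 mm, aluminium V-groove along x. Origin on the bench under the middle of the finger gap; x points along the groove to the contact. A rod in the groove has its axis at y = 0, 42 mm above the bench. Groove (rims 43 mm high, 34 mm wide over all) from x = -130 to -52 and +52 to +160 mm; between, cut down to the base, fingers can hold the rod and move along.
- hood_mouth (a point): Mouth of the clear hood: on the groove's axis, 72 mm along +x from the rig's origin, 42 mm above the bench; axes as the rig. The hood (inside 38 mm wide, 46 outside, top 63 mm above the bench) covers the groove from here for 88 mm, so the rod cannot be laid from above there: lay it with its leading end 3 to 15 mm short of this point and slide it in.
- pin (a joint): Red contact pin on the groove axis under the hood, reached only by the rod: 0 as found, 0.005 m fully home (rigid stop). Slides along +x, resists with about 3.5 N, no spring. Its place varies and is not given: untouched face 12 to 50 mm inside the hood mouth; feel for it. The rod alone slides with 1 to 4 N if not pressed down. Moving the pin takes up to 10 N in all; a push of 13 N shows that it is home; over 15 N on the pin itself damages it.
- beaker: Glass beaker, 66 mm diameter, 85 mm tall, origin under its centre; leave it alone.
- bottle: Small amber bottle, 44 mm diameter, 75 mm tall, origin under its centre; leave it alone.
- battery: Block battery, 26 x 17 x 42 mm, standing, origin under its centre; leave it alone.
Things that resemble listed ones, but are neither listed nor needed, are in the scene too. Of the things that look like the part that bears rod_center, the smallest one is meant.

How it is judged:
On the way, in this order (a step that is already met when the one before it is completed fails the run):
1. the copper rod lies in the V-groove, in line with it (y of rod_center in the frame of rail between -0.004 and 0.004 m and z of rod_center in the frame of rail between 0.038 and 0.046 m and angle between the x axis of rod_center and the x axis of rail, either way round below 0.07 rad), for 0.2 s.
2. the rod has pushed the contact pin home (all of step 1 and value of joint pin above 0.0035 m), for 0.2 s.
At the end, for the whole second after the job is handed in: The copper rod lies at rest in the V-groove (within 4 mm across and in height, within 0.07 rad in line), its leading end under the hood, and the contact pin is pushed in by more than 3.5 of its 5 mm; the robot has let go (all of step 2 and x of rod_center in the frame of rail between -0.01 and 0.036 m and linear speed of rod below 0.01 m/s and contact force between rod and the fingers below 0.05 N); the robot touches nothing.
It fails at once if the contact pin is pressed with more than 15 N (contact force between pin and anything else above 15 N).
It fails at once if the carbon rod is disturbed (moved more than 12 mm) (distance of carbon_center from where it was at the start of the episode above 0.012 m).
It fails at once if beaker, bottle or battery is moved by more than 15 mm (distance of any of beaker, bottle, battery from where it was at the start of the episode above 0.015 m).
It also fails if it takes over 51 s, if anything falls off the work surface, if the arm or the gripper's body presses on something with over 40 N, if the wrist force passes 120 N, or if a joint passes its speed limit or range.

## Working session

There is one attempt and no reset: what is moved stays moved. The work goes in short steps, Python scripts to look and compute and a tool call to move; the robot and the scene stay as the last step left them, time stands still between calls to the robot, and variables do not carry over. Pictures are saved under pics/ and viewed, and the job is handed in when it is done.

Besides the shell and the picture viewer there is one more tool, called after "Request:" as name(argument=value, ...), one argument or row to a line, values as JSON. carry_out: Moves the arm, as the interface text tells. Its arguments: {"type":"object","properties":{"moves":{"type":"array"},"force":{"type":"number"}},"required":["moves"]}

```bash
ls; mkdir -p pics; cat > h.py <<'E'
import numpy as np, cv2, json
from rig import robot
from scipy.spatial.transform import Rotation as R
def P(n): return {k:np.array(v) for k,v in robot.camera_params(n).items()}
E
python3 - <<'E'
from h import *
for n in ["scene","side","wrist"]:
    o=robot.get_obs()
    im=robot.camera(n); cv2.imwrite(f"pics/{n}0.png",im[:,:,::-1]); np.save(f"{n}0.npy",im)
    print(n,{k:np.round(v,4).tolist() for k,v in P(n).items()})
print(o)
E
```

```text
pics
scene {'fx': 447.1769, 'fy': 447.1769, 'cx': 277.9262, 'cy': 207.4515, 'extrinsics': [[-0.4567, 0.7042, -0.5437, 1.1675], [0.8896, 0.359, -0.2823, 0.3385], [-0.0036, -0.6126, -0.7904, 1.0], [0.0, 0.0, 0.0, 1.0]]}
side {'fx': 382.4447, 'fy': 382.4447, 'cx': 278.6002, 'cy': 208.6359, 'extrinsics': [[-0.9667, -0.1464, 0.2098, 0.3472], [-0.255, 0.4822, -0.8381, 0.6481], [0.0215, -0.8637, -0.5035, 0.4667], [0.0, 0.0, 0.0, 1.0]]}
wrist {'fx': 325.1923, 'fy': 325.1923, 'cx': 279.1452, 'cy': 214.9634, 'mount': [[1.0, -0.0008, -0.0007, -0.0005], [0.0004, -0.2428, 0.9701, -0.138], [-0.0009, -0.9701, -0.2428, 0.0658], [0.0, 0.0, 0.0, 1.0]]}
{'time': 0.1, 'q': array([ 1.01246318e+00,  5.28369868e-01,  1.43376810e+00,  1.37674694e-05,
        1.18141240e+00, -1.78493092e-01]), 'joint_velocities': array([ 0.00070216, -0.00150278, -0.00367261, -0.0006141 , -0.00044212,
       -0.00100487]), 'joint_torque': array([ 3.97640624e-04, -4.40980017e+01, -1.77149820e+01,  6.34750491e-02,
        5.32875163e-02, -5.96996142e-05]), 'position': array([0.23136886, 0.57993987, 0.24667343]), 'tool_rot': array([ 0.58567682,  0.39598309, -0.39725243, -0.5851244 ]), 'ft_force': array([ 0.95835986,  0.20853843, -0.05290094]), 'moment': array([ 0.00561072,  0.00521647, -0.02712824]), 'grip_width': 0.0870471789569981}
```

View pics/scene0.png

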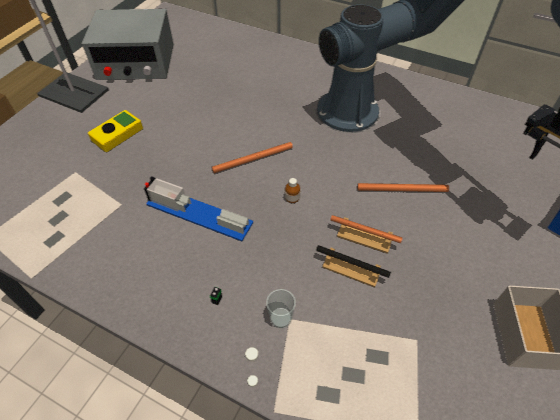

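View pics/side0.png

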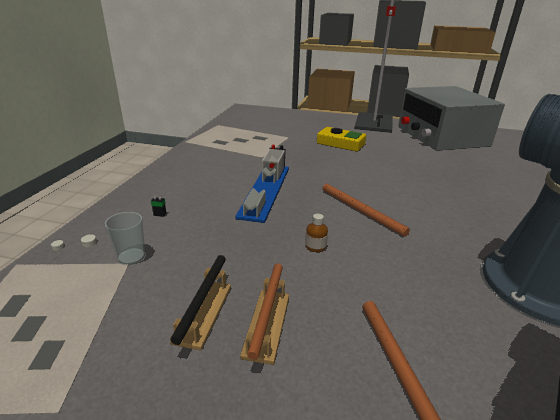

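View pics/wrist0.png

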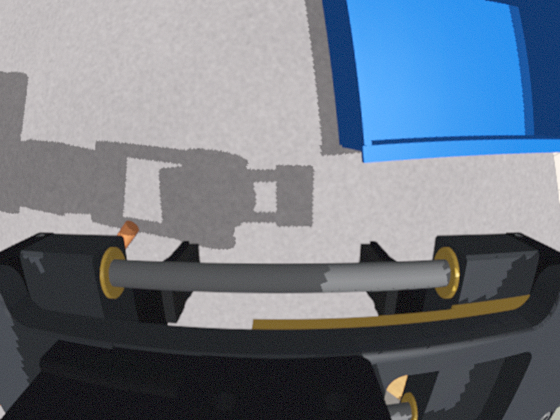

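The scene view has three copper-coloured rods: two thicker loose ones at (252,158) and (402,188), and one on a wooden stand at (366,230). The black rod is at (352,262). I choose the rod on the stand, which is also the smallest. The rig is at (200,213) with its hood end at the left. Next I'll check with close crops.

```bash
python3 - <<'E'
import numpy as np,cv2
a=np.load('scene0.npy')[:,:,::-1]; b=np.load('side0.npy')[:,:,::-1]
c=lambda i,x,y,w,h:cv2.resize(i[y:y+h,x:x+w],(400,300),interpolation=cv2.INTER_CUBIC)
cv2.imwrite('pics/crop0.png',np.vstack([np.hstack([c(a,310,205,100,75),c(b,220,250,120,110)]),np.hstack([c(a,140,165,120,80),c(b,230,140,80,80)])]))
E
```

```text
(no output)
```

View pics/crop0.png

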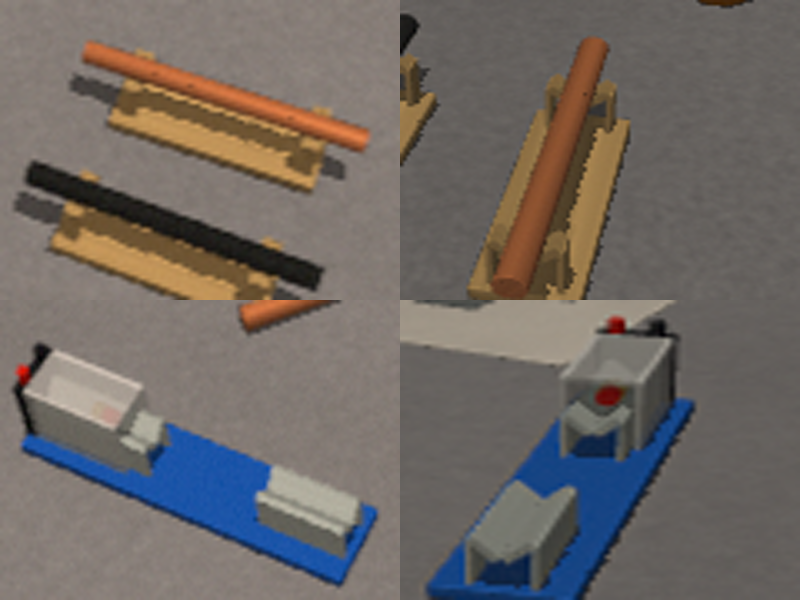

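```bash
cat >> h.py <<'E'
def cast(n,uv,z):
    p=P(n);E=p['extrinsics'];uv=np.atleast_2d(uv).astype(float)
    d=np.c_[(uv[:,0]-p['cx'])/p['fx'],(uv[:,1]-p['cy'])/p['fy'],np.ones(len(uv))]@E[:3,:3].T
    o=E[:3,3]; return o+d*((z-o[2])/d[:,2])[:,None]
def big(m,roi):
    k=np.zeros_like(m);x,y,w,h=roi;k[y:y+h,x:x+w]=m[y:y+h,x:x+w]
    n,l,s,c=cv2.connectedComponentsWithStats(k); i=1+np.argmax(s[1:,4]); return (l==i).astype(np.uint8)
def proj(n,X):
    p=P(n);E=p['extrinsics'];c=(np.atleast_2d(X)-E[:3,3])@E[:3,:3]
    return np.c_[p['cx']+p['fx']*c[:,0]/c[:,2],p['cy']+p['fy']*c[:,1]/c[:,2]]
E
python3 - <<'E'
from h import *
rois={'scene':((320,210,95,40),(135,170,130,80)),'side':((235,255,60,110),(225,140,80,90))}
for n in rois:
    im=np.load(n+'0.npy');hsv=cv2.cvtColor(im,cv2.COLOR_RGB2HSV)
    m=big(cv2.inRange(hsv,(5,150,60),(13,255,255)),rois[n][0])
    ys,xs=np.nonzero(m); (cx,cy),(w,h),a=cv2.minAreaRect(np.c_[xs,ys].astype(np.float32))
    X=cast(n,np.c_[xs,ys],0.042)[:,:2]; 
    c,sz,ang=cv2.minAreaRect(X.astype(np.float32)*1000)
    v=np.linalg.svd(X-X.mean(0),full_matrices=False)[2][0]; t=(X-X.mean(0))@v
    # ends with plane
    mid=X.mean(0)+v*(t.max()+t.min())/2
    print(n,'rod n',len(X),'c',mid.round(4),'rect',np.round(c,1),np.round(sz,1),'yaw',np.degrees(np.arctan2(v[1],v[0])).round(2),'len',np.ptp(t).round(4))
    mb=big(cv2.inRange(hsv,(105,150,60),(120,255,255)),rois[n][1])
    ys,xs=np.nonzero(mb)
    hull=cv2.convexHull(np.c_[xs,ys].astype(np.int32))[:,0]
    X=cast(n,np.c_[xs,ys],0.01)[:,:2]; r=cv2.minAreaRect(X.astype(np.float32)*1000)
    print(' blue rect',np.round(r[0],1),np.round(r[1],1),round(r[2],2)); print(' corners',cv2.boxPoints(r).round(1).tolist())
    q=cv2.approxPolyDP(hull,3,True)[:,0]; print(q.tolist(),cast(n,q,0.01)[:,:2].round(4).tolist())
E
```

```text
scene rod n 406 c [0.4664 0.2315] rect [466.8 231.6] [ 18.8 187.2] yaw 94.49 len 0.1872
 blue rect [ 602.1 -203.8] [ 72.2 304.5] 3.09
 corners [[557.9000244140625, -53.70000076293945], [574.2999877929688, -357.70001220703125], [646.2999877929688, -353.79998779296875], [629.9000244140625, -49.79999923706055]]
[[252, 223], [240, 240], [147, 202], [191, 198]] [[0.5663, -0.0536], [0.6293, -0.0548], [0.6374, -0.3543], [0.5686, -0.2514]]
side rod n 956 c [0.4666 0.2294] rect [466.4 229.4] [ 15.6 201.8] yaw 94.62 len 0.2018
 blue rect [ 597.3 -196.3] [ 70.2 309.6] 3.24
 corners [[553.5, -43.70000076293945], [571.0, -352.79998779296875], [641.0999755859375, -348.79998779296875], [623.5999755859375, -39.70000076293945]]
[[288, 168], [264, 222], [236, 218], [261, 172]] [[0.5711, -0.3465], [0.5536, -0.0452], [0.6192, -0.0432], [0.6377, -0.2967]]
```

```bash
python3 - <<'E'
from h import *
o=robot.get_obs(); M=R.from_quat(o['tool_rot']).as_matrix(); print(M.round(4)); print(o['position'])
# target orientation: tool y down, tool x perpendicular to rod
for s in (1,-1):
  a=np.radians(94.55); x=s*np.array([np.sin(a),-np.cos(a),0]); y=np.array([0,0,-1.]); z=np.cross(x,y)
  T=np.c_[x,y,z]; print(s,T.round(3).tolist(),'rotvec in tool',R.from_matrix(M.T@T).as_rotvec().round(4))
  for zz in (0.15,0.048): print(zz,'shift cm',((np.array([0.4665,0.2305,zz])-o['position'])@M*100).round(2))
E
```

```text
[[ 3.707e-01 -9.000e-04 -9.288e-01]
 [ 9.288e-01 -1.400e-03  3.707e-01]
 [-1.600e-03 -1.000e+00  3.000e-04]]
[0.23139603 0.58003723 0.24680373]
1 [[0.997, 0.0, -0.079], [0.079, 0.0, 0.997], [0.0, -1.0, 0.0]] rotvec in tool [ 7.0000e-04  1.1116e+00 -1.6000e-03]
0.15 shift cm [-23.73   9.71 -34.8 ]
0.048 shift cm [-23.72  19.91 -34.8 ]
-1 [[-0.997, 0.0, 0.079], [-0.079, 0.0, -0.997], [-0.0, -1.0, 0.0]] rotvec in tool [-1.80e-03 -2.03e+00 -7.00e-04]
0.15 shift cm [-23.73   9.71 -34.8 ]
0.048 shift cm [-23.72  19.91 -34.8 ]
```

Request:
carry_out(
  moves=[
    [0.7, -23.7, 6.7, -34.8, 0, 1.11, 0],
    [0.7, -23.7, 6.7, -34.8, 0, 1.11, 0],
    [0.7, -23.7, 6.7, -34.8, 0, 1.11, 0],
    [0.7, -23.7, 6.7, -34.8, 0, 1.11, 0],
    [0.7, -23.7, 6.7, -34.8, 0, 1.11, 0],
    [0.7, -23.7, 6.7, -34.8, 0, 1.11, 0],
    [0.7, -23.7, 6.7, -34.8, 0, 1.11, 0],
    [0.7, -23.7, 6.7, -34.8, 0, 1.11, 0],
    [0.7, -23.7, 6.7, -34.8, 0, 1.11, 0],
    [0.7, -23.7, 6.7, -34.8, 0, 1.11, 0],
    [0.7, -23.7, 6.7, -34.8, 0, 1.11, 0],
    [0.7, -23.7, 6.7, -34.8, 0, 1.11, 0],
    [0.7, -23.7, 6.7, -34.8, 0, 1.11, 0],
  ],
)

```text
time: 1.45
position: [0.4661, 0.2324, 0.1807]
tool_rot: [-0.706, -0.029, 0.029, 0.707]
ft_force: [0.3, 0.1, 0.0]
grip_width: 0.0607
```

```bash
python3 - <<'E'
from h import *
o=robot.get_obs();im=robot.camera('wrist'); cv2.imwrite("pics/wrist1.png",im[:,:,::-1]); np.savez("wrist1.npz",im=im,p=o['position'],q=o['tool_rot'])
print(o['time'],o['position'],R.from_quat(o['tool_rot']).as_matrix().round(3).tolist(),o['ft_force'],o['grip_width'])
E
```

```text
1.45 [0.46612728 0.23244712 0.180714  ] [[0.997, -0.0, -0.083], [0.083, 0.0, 0.997], [-0.0, -1.0, 0.0]] [0.28062916 0.11681255 0.04270976] 0.06069163810955115
```

View pics/wrist1.png

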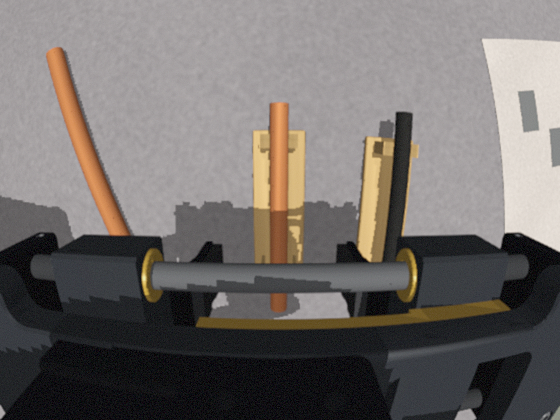

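The copper rod runs up the middle of the wrist picture, from (279,103) to (278,310), centred between the fingers. The carbon rod is at right (403,115). I'll now cast the rod's pixels to z = 42 mm.

```bash
cat >> h.py <<'E'
def wcast(f,uv,z):
    d=np.load(f);p=P('wrist');uv=np.atleast_2d(uv).astype(float)
    a=np.c_[uv[:,0]-p['cx'],uv[:,1]-p['cy']]/p['fx'];r=np.linalg.norm(a,axis=1)
    v=np.c_[a*(np.sin(r)/np.maximum(r,1e-9))[:,None],np.cos(r)]
    Rt=R.from_quat(d['q']).as_matrix();Mn=p['mount']
    v=v@Mn[:3,:3].T@Rt.T;o=d['p']+Rt@Mn[:3,3]
    return o+v*((z-o[2])/v[:,2])[:,None]
E
python3 - <<'E'
from h import *
d=np.load('wrist1.npz');hsv=cv2.cvtColor(d['im'],cv2.COLOR_RGB2HSV)
m=big(cv2.inRange(hsv,(5,150,60),(13,255,255)),(262,90,35,170))
ys,xs=np.nonzero(m)
rows=np.arange(108,255,6); mid=np.array([[ (xs[ys==r].min()+xs[ys==r].max())/2,r] for r in rows])
X=wcast('wrist1.npz',mid,.042)[:,:2]; 
k=np.polyfit(X[:,1],X[:,0],1);print('x=',np.polyval(k,.2305),'yaw',90-np.degrees(np.arctan(k[0])),np.std(X[:,0]-np.polyval(k,X[:,1])))
print('far end y at z.042',wcast('wrist1.npz',[[279,ys.min()]],.05), ys.min())
dn=robot.get_obs()
E
python3 - <<'E'
from h import *
# rod ends in scene/side at precise mask extremes, in-plane z .042
for n,roi in (('scene',(320,210,95,40)),('side',(235,255,60,110))):
    im=np.load(n+'0.npy');m=big(cv2.inRange(cv2.cvtColor(im,cv2.COLOR_RGB2HSV),(5,150,60),(13,255,255)),roi)
    ys,xs=np.nonzero(m);X=cast(n,np.c_[xs,ys],.042);print(n,X[:,1].min().round(4),X[:,1].max().round(4))
E
```

```text
x= 0.46535491028529685 yaw 94.58989538320839 0.000284272014249075
far end y at z.042 [[0.45834942 0.32334279 0.05      ]] 104
scene 0.1381 0.3246
side 0.1288 0.3302
```

Request:
carry_out(
  moves=[
    [0.7, -0.09, 4, -0.2, 0, 0, 0],
    [0.7, -0.09, 8, -0.2, 0, 0, 0],
    [0.7, -0.09, 11, -0.2, 0, 0, 0],
    [0.7, -0.09, 13.27, -0.2, 0, 0, 0],
    [0.7, -0.09, 13.27, -0.2, 0, 0, 0],
    [0.7, -0.09, 13.27, -0.2, 0, 0, 0],
    [0.1, -0.09, 13.27, -0.2, 0, 0, 0],
    [0.1, -0.09, 13.27, -0.2, 0, 0, 0],
    [0.1, -0.09, 13.27, -0.2, 0, 0, 0],
    [0.1, -0.09, 13.27, -0.2, 0, 0, 0],
    [0.1, -0.09, 13.27, -0.2, 0, 0, 0],
    [0.1, -0.09, 13.27, -0.2, 0, 0, 0],
  ],
  force=30,
)

```text
time: 2.7
position: [0.4663, 0.2292, 0.048]
tool_rot: [-0.707, -0.029, 0.029, 0.707]
ft_force: [-0.2, -1.0, 0.0]
grip_width: 0.0208
```

Request:
carry_out(
  moves=[
    [0.1, 0, 0, 0, 0, 0, 0],
    [0.1, 0, 0, 0, 0, 0, 0],
    [0.1, 0, 0, 0, 0, 0, 0],
    [0.1, 0, 0, 0, 0, 0, 0],
  ],
)

```text
time: 3.1
position: [0.4658, 0.2291, 0.0478]
tool_rot: [0.707, 0.028, -0.029, -0.706]
ft_force: [-1.0, -0.6, 2.0]
grip_width: 0.015
```

Request:
carry_out(
  moves=[
    [0.1, 0, -1, 0, 0, 0, 0],
    [0.1, 0, -3, 0, 0, 0, 0],
    [0.1, 0, -6, 0, 0, 0, 0],
    [0.1, 0, -9, 0, 0, 0, 0],
    [0.1, 0, -12, 0, 0, 0, 0],
    [0.1, 0, -14, 0, 0, 0, 0],
    [0.1, 0, -14, 0, 0, 0, 0],
    [0.1, 0, -14, 0, 0, 0, 0],
  ],
)

```text
time: 3.9
position: [0.4661, 0.2292, 0.1878]
tool_rot: [-0.707, -0.029, 0.028, 0.707]
ft_force: [0.2, 0.4, -3.2]
grip_width: 0.0146
```

```bash
python3 - <<'E'
from h import *
o=robot.get_obs();print(o['time'],o['position'],o['tool_rot'],o['ft_force'],o['grip_width'])
im=robot.camera('wrist'); cv2.imwrite("pics/wrist2.png",im[:,:,::-1]); np.savez("wrist2.npz",im=im,p=o['position'],q=o['tool_rot'])
im=robot.camera('side'); cv2.imwrite("pics/side2.png",im[:,:,::-1]); np.save('side2.npy',im)
E
```

```text
3.9 [0.46609203 0.22917895 0.18781994] [-0.70651513 -0.0288013   0.0284808   0.70653783] [ 0.15229382  0.44241349 -3.20115373] 0.014630841722053827
```

View pics/wrist2.png

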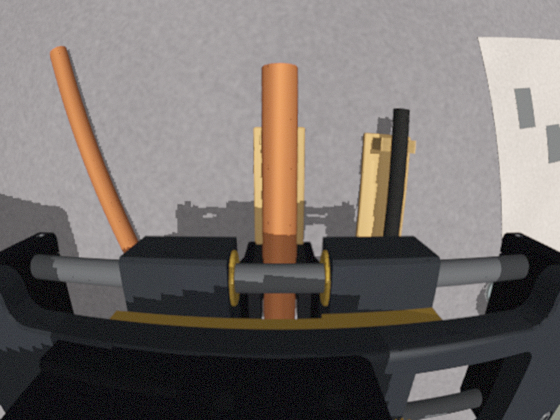

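View pics/side2.png

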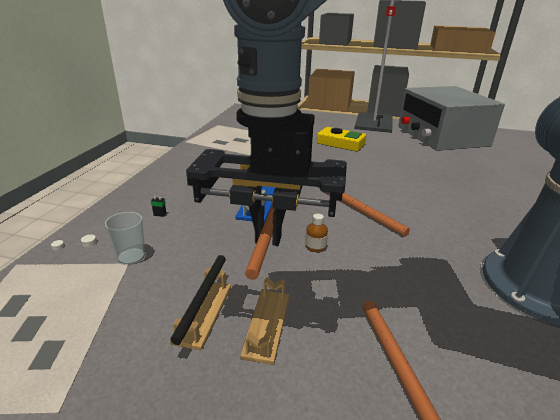

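Request:
carry_out(
  moves=[
    [0.1, 2, 0, -7, 0, 0, 0],
    [0.1, 5, 0, -20, 0, 0.027, 0],
    [0.1, 10.1, 0, -38.8, 0, 0.027, 0],
    [0.1, 10.1, 0, -38.8, 0, 0.027, 0],
    [0.1, 10.1, 0, -38.8, 0, 0.027, 0],
    [0.1, 10.1, 0, -38.8, 0, 0.027, 0],
    [0.1, 10.1, 0, -38.8, 0, 0.027, 0],
    [0.1, 10.1, 0, -38.8, 0, 0.027, 0],
    [0.1, 10.1, 0, -38.8, 0, 0.027, 0],
    [0.1, 10.1, 0, -38.8, 0, 0.027, 0],
    [0.1, 10.1, 0, -38.8, 0, 0.027, 0],
    [0.1, 10.1, 0, -38.8, 0, 0.027, 0],
  ],
)

```text
time: 5.2
position: [0.5973, -0.1475, 0.1869]
tool_rot: [-0.706, -0.019, 0.021, 0.707]
ft_force: [0.0, -0.1, -2.5]
grip_width: 0.0149
```

```bash
python3 - <<'E'
from h import *
o=robot.get_obs();print(o['time'],o['position'],R.from_quat(o['tool_rot']).as_matrix().round(4).tolist(),o['ft_force'],o['grip_width'])
im=robot.camera('wrist'); cv2.imwrite("pics/wrist3.png",im[:,:,::-1]); np.savez("wrist3.npz",im=im,p=o['position'],q=o['tool_rot'])
for n in('side','scene'):
  im=robot.camera(n); cv2.imwrite(f"pics/{n}3.png",im[:,:,::-1]); np.save(n+'3.npy',im)
a=cv2.imread('pics/scene3.png')[140:260,120:280];b=cv2.imread('pics/side3.png')[100:230,210:330]
cv2.imwrite('pics/crop3.png',np.hstack([cv2.resize(a,(400,300)),cv2.resize(b,(300,325))[:300]]))
E
```

```text
5.2 [ 0.59729622 -0.14745975  0.1869357 ] [[0.9984, -0.0025, -0.0557], [0.0557, 0.0014, 0.9984], [-0.0024, -1.0, 0.0015]] [ 0.04638852 -0.09141824 -2.54152932] 0.014874069504545338
```

View pics/wrist3.png

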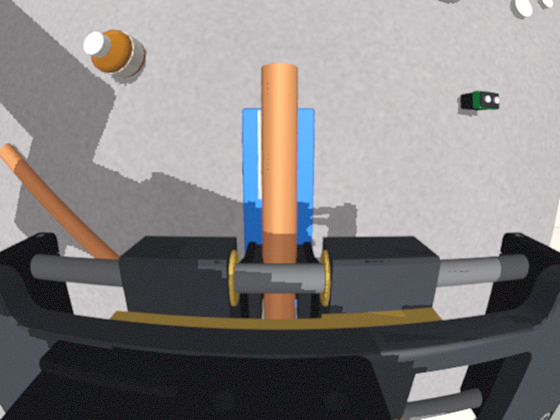

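View pics/crop3.png

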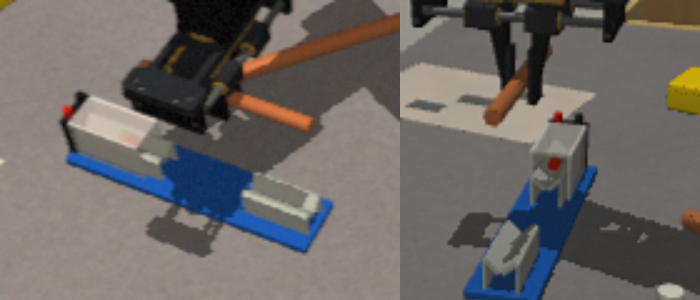

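The wrist picture shows the blue base at columns 243–314 below the rod, with its entry end at row 108. The rod's trailing end is at (280,66). Next I'll measure the rail line from the base edges and the groove ends from the scene and side views.

```bash
python3 - <<'E'
from h import *
d=np.load('wrist3.npz');hsv=cv2.cvtColor(d['im'],cv2.COLOR_RGB2HSV)
m=cv2.inRange(hsv,(100,150,40),(125,255,255));m[:,:235]=0;m[:,322:]=0
rows=np.arange(114,240,4);L=[];Rr=[]
for r in rows:
    x=np.nonzero(m[r])[0];L.append([x.min()-.5,r]);Rr.append([x.max()+.5,r])
XL=wcast('wrist3.npz',L,.01);XR=wcast('wrist3.npz',Rr,.01)
for X in (XL,XR):
    k=np.polyfit(X[:,1],X[:,0],1);print('slope',k[0].round(4),'deg',np.degrees(np.arctan(k[0])).round(2),'x@-.1',np.polyval(k,-.1).round(4),'res',np.std(X[:,0]-np.polyval(k,X[:,1])).round(5))
C=(XL+XR)/2;k=np.polyfit(C[:,1],C[:,0],1);print('centre slope',k,'x@-.15',np.polyval(k,-.15),'width',np.linalg.norm(XL-XR,axis=1).mean())
ys=np.nonzero(m[:,250])[0];print('base end row',ys.min(),wcast('wrist3.npz',[[250,ys.min()-.5],[308,np.nonzero(m[:,308])[0].min()-.5]],.01))
mr=big(cv2.inRange(hsv,(5,150,60),(13,255,255)),(255,50,50,185));y,x=np.nonzero(mr)
rr=np.arange(72,235,6);mid=np.array([[(x[y==r].min()+x[y==r].max())/2,r] for r in rr])
X=wcast('wrist3.npz',mid,d['p'][2]-.006);kk=np.polyfit(X[:,1],X[:,0],1);print('rod line slope',kk[0],'deg',np.degrees(np.arctan(kk[0])),'x@-.15',np.polyval(kk,-.15))
w=np.array([x[y==r].max()-x[y==r].min()+1 for r in rr]);print(w)
e=wcast('wrist3.npz',[[280,y.min()-.5]],d['p'][2]-.006+.008*0);print('rod end',y.min(),e, 'tool z of end',(e-d['p'])@R.from_quat(d['q']).as_matrix())
E
python3 - <<'E'
import cv2
a=cv2.imread('pics/scene0.png')[165:250,140:260];b=cv2.imread('pics/side0.png')[140:225,230:300]
cv2.imwrite('pics/cs.png',cv2.resize(a,None,fx=6.5,fy=6.5,interpolation=cv2.INTER_CUBIC))
cv2.imwrite('pics/cd.png',cv2.resize(b,None,fx=7,fy=7,interpolation=cv2.INTER_CUBIC))
E
```

```text
slope -0.0523 deg -2.99 x@-.1 0.5587 res 0.00026
slope -0.0496 deg -2.84 x@-.1 0.6269 res 0.00032
centre slope [-0.05094859  0.587716  ] x@-.15 0.5953582877141059 width 0.06807177162036826
base end row 109 [[ 0.56384803 -0.05734773  0.01      ]
 [ 0.61928687 -0.0543247   0.01      ]]Traceback (most recent call last):
  File "<stdin>", line 13, in <module>
    return umr_minimum(a, axis, None, out, keepdims, initial, where)
ValueError: zero-size array to reduction operation minimum which has no identity
```

View pics/cs.png

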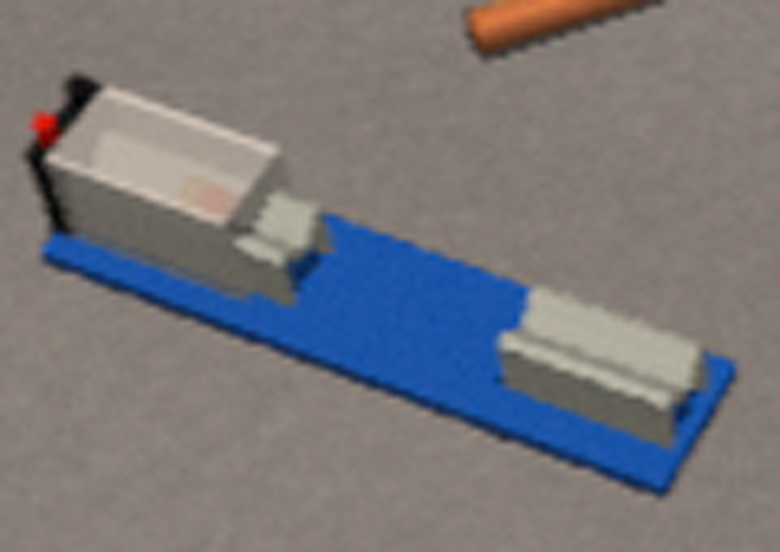

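View pics/cd.png

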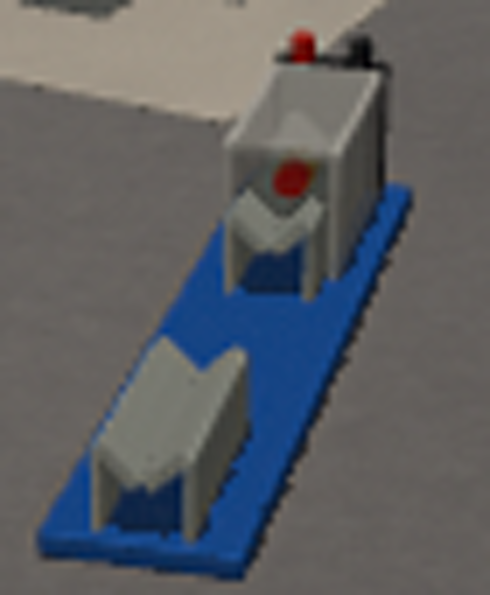

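```bash
python3 - <<'E'
from h import *
s=-0.0509; u=np.array([-s,-1.]);u/=np.linalg.norm(u); nrm=np.array([-u[1],u[0]])
p0=np.array([np.polyval([-0.05095,0.587716],-.18),-.18])  # trial origin
def rep(n,pts,off,sc):
    for nm,x,y,z,exp in pts:
        X=cast(n,[[off[0]+(x+.5)/sc-.5,off[1]+(y+.5)/sc-.5]],z)[0,:2]-p0
        print(n,nm,'along mm',(X@u*1000).round(1),'exp',exp,'diff',(X@u*1000-exp).round(1),'lat',(X@nrm*1000).round(1))
rep('scene',[('mouth near',225,222,.063,72),('mouth far',280,150,.063,72),('gap+ near',293,258,.043,52),('gap+ far',326,210,.043,52),('gap- near',502,336,.043,-52),('gap- far',530,286,.043,-52),('entry near',676,402,.043,-130),('entry far',706,345,.043,-130),('hood end near',45,157,.063,160),('hood end far',105,87,.063,160)],(140,165),6.5)
rep('side',[('mouth L',230,148,.063,72),('mouth R',335,155,.063,72),('gap+ L',237,190,.043,52),('gap+ R',322,203,.043,52),('gap- L',162,338,.043,-52),('gap- R',243,349,.043,-52),('entry L',95,452,.043,-130),('entry R',190,462,.043,-130)],(230,140),7)
d=np.load('wrist3.npz');hsv=cv2.cvtColor(d['im'],cv2.COLOR_RGB2HSV)
mr=cv2.inRange(hsv,(5,100,50),(16,255,255));mr[:, :255]=0;mr[:,305:]=0
rr=[];mid=[];w=[]
for r in range(74,228,6):
    x=np.nonzero(mr[r])[0]
    if len(x)>10: rr.append(r);mid.append([(x.min()+x.max())/2,r]);w.append(x.max()-x.min()+1)
X=wcast('wrist3.npz',mid,d['p'][2]-.006);kk=np.polyfit(X[:,1],X[:,0],1);print('rod deg',np.degrees(np.arctan(kk[0])),'x@-.15',np.polyval(kk,-.15));print(rr[0],rr[-1],w)
print('col280 top rows',np.nonzero(mr[:,280])[0][:2])
e=wcast('wrist3.npz',[[280,np.nonzero(mr[:,280])[0][0]-.5]],d['p'][2]-.006+.006);print('end tool coords',((e-d['p'])@R.from_quat(d['q']).as_matrix()).round(4))
E
```

```text
scene mouth near along mm 80.0 exp 72 diff 8.0 lat 22.4
scene mouth far along mm 79.9 exp 72 diff 7.9 lat -20.4
scene gap+ near along mm 55.6 exp 52 diff 3.6 lat 15.1
scene gap+ far along mm 56.5 exp 52 diff 4.5 lat -12.9
scene gap- near along mm -44.3 exp -52 diff 7.7 lat 15.1
scene gap- far along mm -42.3 exp -52 diff 9.7 lat -12.5
scene entry near along mm -124.6 exp -130 diff 5.4 lat 15.5
scene entry far along mm -122.8 exp -130 diff 7.2 lat -15.0
scene hood end near along mm 168.5 exp 160 diff 8.5 lat 23.4
scene hood end far along mm 167.6 exp 160 diff 7.6 lat -20.2
side mouth L along mm 77.5 exp 72 diff 5.5 lat 20.5
side mouth R along mm 81.2 exp 72 diff 9.2 lat -19.6
side gap+ L along mm 83.9 exp 52 diff 31.9 lat 19.3
side gap+ R along mm 80.3 exp 52 diff 28.3 lat -15.1
side gap- L along mm -43.9 exp -52 diff 8.1 lat 14.5
side gap- R along mm -45.1 exp -52 diff 6.9 lat -14.6
side entry L along mm -126.1 exp -130 diff 3.9 lat 14.3
side entry R along mm -125.0 exp -130 diff 5.0 lat -16.7
rod deg -3.1408407334977575 x@-.15 0.5971596421193822
74 224 [np.int64(35), np.int64(35), np.int64(35), np.int64(35), np.int64(35), np.int64(35), np.int64(35), np.int64(35), np.int64(35), np.int64(35), np.int64(35), np.int64(35), np.int64(35), np.int64(34), np.int64(34), np.int64(34), np.int64(34), np.int64(33), np.int64(33), np.int64(33), np.int64(33), np.int64(33), np.int64(34), np.int64(33), np.int64(33), np.int64(33)]
col280 top rows [63 64]
end tool coords [[0.0003 0.0001 0.0968]]
```

Request:
carry_out(
  moves=[
    [0.1, -0.15, 3, -0.95, 0, 0, 0],
    [0.1, -0.15, 6, -0.95, 0, 0, 0],
    [0.1, -0.15, 9, -0.95, 0, 0, 0],
    [0.1, -0.15, 11, -0.95, 0, 0, 0],
    [0.1, -0.15, 12.4, -0.95, 0, 0, 0],
    [0.1, -0.15, 12.4, -0.95, 0, 0, 0],
    [0.1, -0.15, 12.4, -0.95, 0, 0, 0],
  ],
)

```text
time: 6.05
position: [0.5979, -0.1588, 0.0644]
tool_rot: [0.707, 0.02, -0.019, -0.707]
ft_force: [-1.0, -0.4, -3.0]
grip_width: 0.0149
```

```bash
python3 - <<'E'
from h import *
o=robot.get_obs();print(o['time'],o['position'],R.from_quat(o['tool_rot']).as_matrix().round(4).tolist(),o['ft_force'],o['grip_width'])
im=robot.camera('wrist'); cv2.imwrite("pics/wrist4.png",im[:,:,::-1]); np.savez("wrist4.npz",im=im,p=o['position'],q=o['tool_rot'])
for n in('side','scene'):
  im=robot.camera(n); cv2.imwrite(f"pics/{n}4.png",im[:,:,::-1]); np.save(n+'4.npy',im)
a=cv2.imread('pics/scene4.png')[150:260,130:270];b=cv2.imread('pics/side4.png')[130:230,220:310]
cv2.imwrite('pics/crop4.png',np.hstack([cv2.resize(a,(420,330)),cv2.resize(b,(297,330))]))
E
```

```text
6.05 [ 0.5979366  -0.15877596  0.06439355] [[0.9985, 0.001, -0.0545], [0.0545, -0.0005, 0.9985], [0.0009, -1.0, -0.0005]] [-1.03264564 -0.36838225 -3.00591297] 0.014926800661659172
```

View pics/wrist4.png

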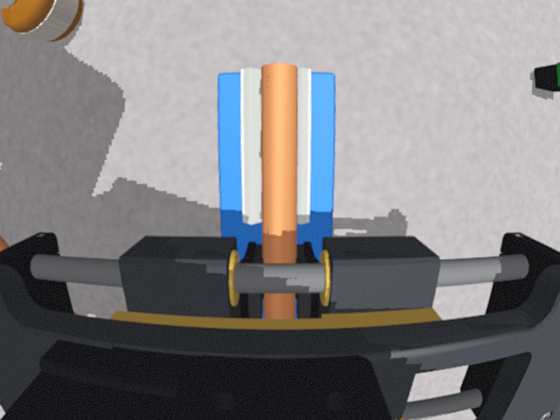

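View pics/crop4.png

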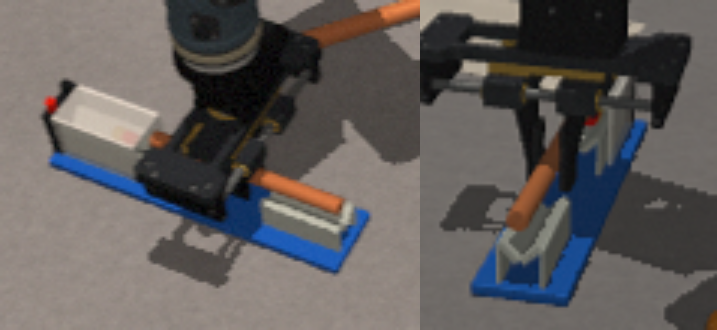

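```bash
python3 - <<'E'
from h import *
f='wrist4.npz';d=np.load(f);im=d['im'];hsv=cv2.cvtColor(im,cv2.COLOR_RGB2HSV)
b=cv2.inRange(hsv,(100,150,40),(125,255,255));
c=cv2.inRange(hsv,(5,100,50),(16,255,255))
G=[];Ro=[];L=[];Q=[]
for r in range(84,220,6):
    x=np.nonzero(b[r,200:360])[0]+200
    li=x[x<270];ri=x[x>290]; L.append([li.max()+.5,r]);Q.append([ri.min()-.5,r])
    y=np.nonzero(c[r,255:305])[0]+255;Ro.append([(y.min()+y.max())/2,r])
XL=wcast(f,L,.043);XR=wcast(f,Q,.043);XO=wcast(f,Ro,d['p'][2]-.006)
for n,X in(('L',XL),('R',XR),('mid',(XL+XR)/2),('rod',XO)):
    k=np.polyfit(X[:,1],X[:,0],1);print(n,np.degrees(np.arctan(k[0])).round(2),np.polyval(k,[-.1,-.157]).round(5))
print('width',np.linalg.norm(XL-XR,axis=1).mean())
# column profile on rims
for col in (252,304): print(col,[(r,im[r,col].tolist()) for r in list(range(62,76))+list(range(214,230))])
E
```

```text
L -3.01 [0.57535 0.57834]
R -3.11 [0.6104  0.61351]
mid -3.06 [0.59287 0.59592]
rod -2.95 [0.59453 0.59747]
width 0.035010519694608624
252 [(62, [196, 191, 191]), (63, [194, 190, 192]), (64, [193, 190, 190]), (65, [192, 187, 189]), (66, [192, 189, 189]), (67, [199, 195, 196]), (68, [216, 218, 214]), (69, [222, 225, 220]), (70, [222, 226, 221]), (71, [222, 226, 221]), (72, [223, 226, 222]), (73, [222, 224, 220]), (74, [222, 226, 220]), (75, [221, 224, 220]), (214, [227, 230, 225]), (215, [226, 228, 224]), (216, [225, 229, 223]), (217, [226, 228, 223]), (218, [226, 228, 224]), (219, [225, 229, 224]), (220, [226, 229, 224]), (221, [226, 229, 224]), (222, [226, 228, 222]), (223, [205, 211, 213]), (224, [148, 164, 192]), (225, [66, 107, 173]), (226, [28, 96, 171]), (227, [28, 94, 170]), (228, [42, 99, 173]), (229, [39, 98, 174])]
304 [(62, [197, 191, 192]), (63, [195, 192, 194]), (64, [195, 192, 192]), (65, [198, 192, 194]), (66, [193, 188, 191]), (67, [200, 197, 197]), (68, [219, 220, 218]), (69, [224, 227, 223]), (70, [222, 226, 221]), (71, [223, 226, 222]), (72, [223, 227, 223]), (73, [223, 226, 222]), (74, [223, 226, 222]), (75, [222, 227, 223]), (214, [203, 206, 201]), (215, [168, 173, 166]), (216, [160, 163, 158]), (217, [161, 164, 159]), (218, [159, 162, 157]), (219, [162, 165, 159]), (220, [162, 164, 159]), (221, [162, 164, 156]), (222, [155, 159, 162]), (223, [122, 136, 166]), (224, [69, 106, 173]), (225, [39, 98, 172]), (226, [31, 96, 173]), (227, [31, 94, 170]), (228, [28, 93, 171]), (229, [28, 96, 170])]
```

```bash
python3 - <<'E'
import cv2
b=cv2.imread('pics/side4.png')[130:180,260:300];a=cv2.imread('pics/scene4.png')[170:210,140:190]
cv2.imwrite('pics/cm4.png',np.hstack([cv2.resize(a,(500,400),interpolation=2),cv2.resize(b,(300,400),interpolation=2)])) if 0 else None
import numpy as np
cv2.imwrite('pics/cm4.png',np.hstack([cv2.resize(a,(480,400),interpolation=2),cv2.resize(b,(320,400),interpolation=2)]))
E
```

```text
(no output)
```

View pics/cm4.png

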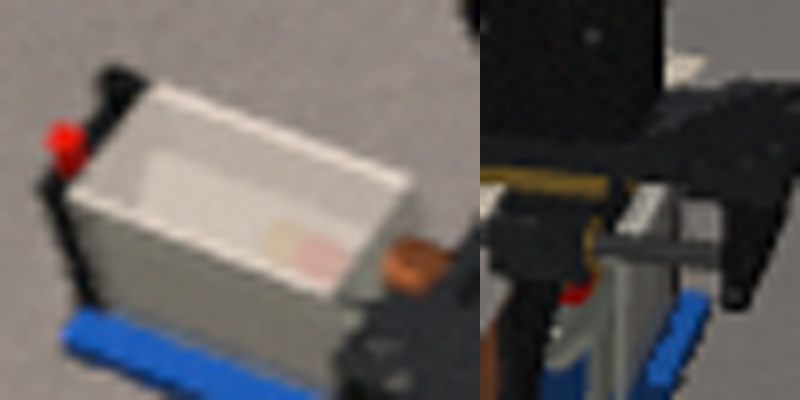

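```bash
python3 - <<'E'
from h import *
f='wrist4.npz';d=np.load(f)
u=np.array([.0509,-1]);u/=np.linalg.norm(u);p0=np.array([.59688,-.18])
X=wcast(f,[[252,67.2],[304,67.2],[252,223.7],[304,223]],.043);print('groove entry,gap along: ',((X[:,:2]-p0)@u*1000).round(1),'-> origin offsets',((X[:,:2]-p0)@u*1000-[-130,-130,-52,-52]).round(1))
X=cast('scene',[[180.1-.4,195.8-.4],[182.5,194.5],[181.5,197.5]],d['p'][2]-.006);print('lead end',((X[:,:2]-p0)@u*1000).round(1))
X=wcast(f,[[280,np.nonzero(cv2.inRange(cv2.cvtColor(d['im'],cv2.COLOR_RGB2HSV),(5,100,50),(16,255,255))[:,280])[0][0]-.5]],d['p'][2]);print('trail end',((X[:,:2]-p0)@u*1000).round(1), 'tcp',((d['p'][:2]-p0)@u*1000).round(1))
E
```

```text
groove entry,gap along:  [-120.4 -120.5  -42.   -42.4] -> origin offsets [ 9.6  9.5 10.   9.6]
lead end [75.4 70.1 67. ]
trail end [-117.9] tcp -21.1
```

Request:
carry_out(
  moves=[
    [0.1, -0.15, 0, 0.2, 0, 0, 0],
    [0.1, -0.15, 0.5, 0.2, 0, 0, 0],
    [0.1, -0.15, 1.0, 0.2, 0, 0, 0],
    [0.1, -0.15, 1.3, 0.2, 0, 0, 0],
    [0.1, -0.15, 1.3, 0.2, 0, 0, 0],
    [0.1, -0.15, 1.3, 0.2, 0, 0, 0],
  ],
)

```text
time: 6.8
position: [0.5956, -0.1569, 0.0505]
tool_rot: [-0.707, -0.019, 0.019, 0.707]
ft_force: [-0.3, -0.2, -3.0]
grip_width: 0.0149
```

Request:
carry_out(
  moves=[
    [0.1, 0, 0.1, 0, 0, 0, 0],
    [0.1, 0, 0.2, 0, 0, 0, 0],
    [0.1, 0, 0.2, 0, 0, 0, 0],
    [0.1, 0, 0.2, 0, 0, 0, 0],
  ],
)

```text
time: 7.2
position: [0.5958, -0.1569, 0.0489]
tool_rot: [0.707, 0.019, -0.019, -0.707]
ft_force: [-0.1, -0.2, -2.9]
grip_width: 0.0148
```

Request:
carry_out(
  moves=[
    [0.1, 0, 0.05, 0, 0, 0, 0],
    [0.1, 0, 0.1, 0, 0, 0, 0],
    [0.1, 0, 0.1, 0, 0, 0, 0],
    [0.1, 0, 0.1, 0, 0, 0, 0],
  ],
)

```text
time: 7.6
position: [0.5961, -0.157, 0.048]
tool_rot: [0.707, 0.019, -0.019, -0.707]
ft_force: [-0.4, 0.4, -2.3]
grip_width: 0.015
```

Request:
carry_out(
  moves=[
    [0.1, 0, 0.05, 0, 0, 0, 0],
    [0.1, 0, 0.05, 0, 0, 0, 0],
    [0.1, 0, 0.05, 0, 0, 0, 0],
  ],
)

```text
time: 7.9
position: [0.5961, -0.157, 0.0479]
tool_rot: [0.707, 0.019, -0.019, -0.707]
ft_force: [-0.7, 1.2, 4.5]
grip_width: 0.0148
```

```bash
python3 - <<'E'
from h import *
u=np.array([.0509,-1]);u/=np.linalg.norm(u);p0=np.array([.59688,-.18])
X=np.r_[cast('side',[[270.9,165.2]],.042),cast('scene',[[175.5,196],[174,194.3]],.042)]
print(((X[:,:2]-p0)@u*1000).round(1),'mouth ~ 80-82')
o=robot.get_obs();print(o['position'],o['ft_force'],((o['position'][:2]-p0)@u*1000))
E
```

```text
[101.1  94.7 101.8] mouth ~ 80-82
[ 0.59607422 -0.15702052  0.04794619] [-0.72279849  1.20306144  4.48382604] -22.99073122212496
```

Request:
carry_out(
  moves=[
    [0.1, 0, -0.04, 0, 0, 0, 0],
    [0.1, 0, -0.04, 0, 0, 0, 0],
  ],
)

```text
time: 8.1
position: [0.5961, -0.157, 0.048]
tool_rot: [0.707, 0.019, -0.019, -0.707]
ft_force: [-0.1, 0.6, 2.3]
grip_width: 0.0149
```

Request:
carry_out(
  moves=[
    [0.1, 0, -0.04, 0, 0, 0, 0],
    [0.1, 0, -0.04, -0.2, 0, 0, 0],
    [0.1, 0, -0.04, -0.4, 0, 0, 0],
    [0.1, 0, -0.04, -0.6, 0, 0, 0],
    [0.1, 0, -0.04, -0.8, 0, 0, 0],
    [0.1, 0, -0.04, -1.0, 0, 0, 0],
    [0.1, 0, -0.04, -1.0, 0, 0, 0],
  ],
)

```text
time: 8.8
position: [0.5964, -0.1675, 0.0481]
tool_rot: [0.707, 0.019, -0.019, -0.707]
ft_force: [1.6, 0.7, -0.1]
grip_width: 0.0153
```

Request:
carry_out(
  moves=[
    [0.1, 0, 0, -0.1, 0, 0, 0],
    [0.1, 0, 0, -0.2, 0, 0, 0],
    [0.1, 0, 0, -0.3, 0, 0, 0],
    [0.1, 0, 0, -0.4, 0, 0, 0],
    [0.1, 0, 0, -0.4, 0, 0, 0],
  ],
)

```text
time: 9.3
position: [0.5966, -0.1711, 0.0482]
tool_rot: [0.707, 0.019, -0.019, -0.707]
ft_force: [3.3, 1.3, -0.3]
grip_width: 0.0152
```

Request:
carry_out(
  moves=[
    [0.1, 0, 0, -0.1, 0, 0, 0],
    [0.1, 0, 0, -0.2, 0, 0, 0],
    [0.1, 0, 0, -0.3, 0, 0, 0],
    [0.1, 0, 0, -0.3, 0, 0, 0],
  ],
)

```text
time: 9.7
position: [0.5968, -0.1741, 0.0482]
tool_rot: [0.707, 0.019, -0.019, -0.707]
ft_force: [2.2, 1.7, 0.5]
grip_width: 0.0151
```

Request:
carry_out(
  moves=[
    [0.1, 0.01, 0, -0.1, 0, 0, 0],
    [0.1, 0.02, 0, -0.2, 0, 0, 0],
    [0.1, 0.02, 0, -0.3, 0, 0, 0],
    [0.1, 0.02, 0, -0.3, 0, 0, 0],
  ],
)

```text
time: 10.1
position: [0.597, -0.1772, 0.0481]
tool_rot: [0.707, 0.019, -0.019, -0.707]
ft_force: [2.1, 2.3, 0.4]
grip_width: 0.0149
```

Request:
carry_out(
  moves=[
    [0.1, 0.0, 0, -0.1, 0, 0, 0],
    [0.1, 0.01, 0, -0.2, 0, 0, 0],
    [0.1, 0.01, 0, -0.3, 0, 0, 0],
    [0.1, 0.01, 0, -0.3, 0, 0, 0],
  ],
)

```text
time: 10.5
position: [0.5972, -0.1802, 0.0481]
tool_rot: [0.707, 0.019, -0.019, -0.707]
ft_force: [2.9, 1.1, -0.2]
grip_width: 0.0147
```

Request:
carry_out(
  moves=[
    [0.1, 0.0, 0, -0.1, 0, 0, 0],
    [0.1, 0, 0, -0.2, 0, 0, 0],
    [0.1, 0, 0, -0.3, 0, 0, 0],
    [0.1, 0, 0, -0.3, 0, 0, 0],
  ],
)

```text
time: 10.9
position: [0.5974, -0.1831, 0.0481]
tool_rot: [0.707, 0.019, -0.019, -0.707]
ft_force: [2.2, 1.6, 0.1]
grip_width: 0.015
```

Request:
carry_out(
  moves=[
    [0.1, 0.0, 0, -0.1, 0, 0, 0],
    [0.1, 0, 0, -0.2, 0, 0, 0],
    [0.1, 0, 0, -0.2, 0, 0, 0],
  ],
)

```text
time: 11.2
position: [0.5974, -0.1844, 0.0481]
tool_rot: [-0.706, -0.019, 0.019, 0.707]
ft_force: [2.3, 4.3, 0.2]
grip_width: 0.0151
```

Request:
carry_out(
  moves=[
    [0.1, 0.0, 0, -0.05, 0, 0, 0],
    [0.1, 0, 0, -0.1, 0, 0, 0],
    [0.1, 0, 0, -0.1, 0, 0, 0],
  ],
)

```text
time: 11.5
position: [0.5974, -0.1847, 0.0481]
tool_rot: [-0.706, -0.019, 0.019, 0.708]
ft_force: [2.8, 5.3, 1.4]
grip_width: 0.0152
```

Request:
carry_out(
  moves=[
    [0.1, 0.0, 0, -0.05, 0, 0, 0],
    [0.1, 0, 0, -0.1, 0, 0, 0],
    [0.1, 0, 0, -0.1, 0, 0, 0],
  ],
)

```text
time: 11.8
position: [0.5975, -0.1856, 0.0481]
tool_rot: [-0.706, -0.019, 0.019, 0.708]
ft_force: [3.2, 5.3, 1.2]
grip_width: 0.0158
```

Request:
carry_out(
  moves=[
    [0.1, 0.0, 0, -0.05, 0, 0, 0],
    [0.1, 0, 0, -0.1, 0, 0, 0],
    [0.1, 0, 0, -0.1, 0, 0, 0],
  ],
)

```text
time: 12.1
position: [0.5975, -0.1865, 0.0481]
tool_rot: [-0.706, -0.019, 0.019, 0.708]
ft_force: [2.9, 5.9, -0.1]
grip_width: 0.015
```

Request:
carry_out(
  moves=[
    [0.1, 0.0, 0, -0.05, 0, 0, 0],
    [0.1, 0, 0, -0.1, 0, 0, 0],
    [0.1, 0, 0, -0.1, 0, 0, 0],
  ],
)

```text
time: 12.4
position: [0.5976, -0.1875, 0.0481]
tool_rot: [-0.706, -0.019, 0.019, 0.708]
ft_force: [4.4, 5.1, 0.3]
grip_width: 0.0151
```

Request:
carry_out(
  moves=[
    [0.1, 0.0, 0, -0.05, 0, 0, 0],
    [0.1, 0, 0, -0.1, 0, 0, 0],
    [0.1, 0, 0, -0.1, 0, 0, 0],
  ],
)

```text
time: 12.7
position: [0.5976, -0.1886, 0.0481]
tool_rot: [-0.706, -0.019, 0.019, 0.708]
ft_force: [3.5, 6.2, 1.4]
grip_width: 0.015
```

Request:
carry_out(
  moves=[
    [0.1, 0.0, 0, -0.03, 0, 0, 0],
    [0.1, 0, 0, -0.06, 0, 0, 0],
    [0.1, 0, 0, -0.06, 0, 0, 0],
  ],
)

```text
time: 13.0
position: [0.5977, -0.1891, 0.0481]
tool_rot: [-0.706, -0.019, 0.019, 0.708]
ft_force: [3.7, 5.5, 0.1]
grip_width: 0.015
```

Request:
carry_out(
  moves=[
    [0.1, 0.0, 0, -0.03, 0, 0, 0],
    [0.1, 0, 0, -0.05, 0, 0, 0],
    [0.1, 0, 0, -0.05, 0, 0, 0],
  ],
)

```text
time: 13.3
position: [0.5977, -0.1894, 0.0481]
tool_rot: [-0.706, -0.019, 0.019, 0.708]
ft_force: [3.1, 6.5, 1.2]
grip_width: 0.0151
```

Request:
carry_out(
  moves=[
    [0.1, 0.0, 0, -0.02, 0, 0, 0],
    [0.1, 0, 0, -0.04, 0, 0, 0],
    [0.1, 0, 0, -0.04, 0, 0, 0],
  ],
)

```text
time: 13.6
position: [0.5977, -0.1894, 0.0481]
tool_rot: [-0.706, -0.019, 0.019, 0.708]
ft_force: [3.7, 7.6, 0.7]
grip_width: 0.0154
```

Request:
carry_out(
  moves=[
    [0.1, 0.0, 0, -0.02, 0, 0, 0],
    [0.1, 0, 0, -0.04, 0, 0, 0],
    [0.1, 0, 0, -0.04, 0, 0, 0],
  ],
)

```text
time: 13.9
position: [0.5977, -0.1894, 0.0481]
tool_rot: [-0.706, -0.019, 0.019, 0.708]
ft_force: [3.2, 8.2, 0.5]
grip_width: 0.0149
```

Request:
carry_out(
  moves=[
    [0.1, 0.0, 0, -0.02, 0, 0, 0],
    [0.1, 0, 0, -0.03, 0, 0, 0],
    [0.1, 0, 0, -0.03, 0, 0, 0],
  ],
)

```text
time: 14.2
position: [0.5977, -0.1894, 0.0481]
tool_rot: [-0.705, -0.019, 0.019, 0.708]
ft_force: [4.4, 9.3, 1.2]
grip_width: 0.0151
```

Request:
carry_out(
  moves=[
    [0.1, 0.0, 0, -0.02, 0, 0, 0],
    [0.1, 0, 0, -0.04, 0, 0, 0],
    [0.1, 0, 0, -0.06, 0, 0, 0],
    [0.1, 0, 0, -0.06, 0, 0, 0],
  ],
)

```text
time: 14.6
position: [0.5977, -0.1895, 0.0481]
tool_rot: [-0.705, -0.018, 0.019, 0.709]
ft_force: [3.7, 11.0, 1.8]
grip_width: 0.0152
```

Request:
carry_out(
  moves=[
    [0.1, 0.0, 0, -0.02, 0, 0, 0],
    [0.1, 0, 0, -0.03, 0, 0, 0],
    [0.1, 0, 0, -0.03, 0, 0, 0],
  ],
)

```text
time: 14.9
position: [0.5977, -0.1895, 0.0481]
tool_rot: [-0.705, -0.018, 0.019, 0.709]
ft_force: [3.4, 10.5, 1.4]
grip_width: 0.0151
```

Request:
carry_out(
  moves=[
    [0.1, 0.0, 0, -0.02, 0, 0, 0],
    [0.1, 0, 0, -0.04, 0, 0, 0],
    [0.1, 0, 0, -0.04, 0, 0, 0],
  ],
)

```text
time: 15.2
position: [0.5977, -0.1895, 0.0481]
tool_rot: [-0.705, -0.018, 0.019, 0.709]
ft_force: [3.7, 12.1, 2.2]
grip_width: 0.0147
```

```bash
python3 - <<'E'
from h import *
o=robot.get_obs();print(o['time'],o['position'],o['ft_force'],o['moment'],R.from_quat(o['tool_rot']).as_matrix().round(4).tolist())
E
```

```text
15.2 [ 0.59765406 -0.18953855  0.04807071] [ 3.68646738 12.14270516  2.21701581] [ 1.88545176 -0.68263346  0.02289756] [[0.9986, -0.0014, -0.0529], [0.0529, 0.0058, 0.9986], [-0.0011, -1.0, 0.0058]]
```

Request:
carry_out(
  moves=[
    [0.1, 0.0, 0, 0.1, 0, 0, 0],
    [0.1, 0, 0, 0.2, 0, 0, 0],
    [0.1, 0, 0, 0.25, 0, 0, 0],
    [0.1, 0, 0, 0.25, 0, 0, 0],
  ],
)

```text
time: 15.6
position: [0.5977, -0.1894, 0.0481]
tool_rot: [-0.706, -0.019, 0.019, 0.708]
ft_force: [2.7, 6.9, -0.2]
grip_width: 0.015
```

Request:
carry_out(
  moves=[
    [0.1, 0.0, 0, 0.1, 0, 0, 0],
    [0.1, 0, 0, 0.15, 0, 0, 0],
    [0.1, 0, 0, 0.15, 0, 0, 0],
    [0.5, 0, 0, 0.15, 0, 0, 0],
    [0.5, 0, 0, 0.15, 0, 0, 0],
    [0.5, 0, 0, 0.15, 0, 0, 0],
    [0.5, 0, 0, 0.15, 0, 0, 0],
    [0.5, 0, 0, 0.15, 0, 0, 0],
    [0.5, 0, 0, 0.15, 0, 0, 0],
  ],
)

```text
time: 16.5
position: [0.5977, -0.1895, 0.0481]
tool_rot: [0.707, 0.019, -0.019, -0.707]
ft_force: [0.4, 1.1, -0.5]
grip_width: 0.0429
```

Request:
carry_out(
  moves=[
    [0.5, 0, -1, 0, 0, 0, 0],
    [0.5, 0, -3, 0, 0, 0, 0],
    [0.5, 0, -6, 0, 0, 0, 0],
    [0.5, 0, -10, 0, 0, 0, 0],
    [0.5, 0, -14, 0, 0, 0, 0],
    [0.5, 0, -16, 8, 0, 0, 0],
    [0.5, 0, -16, 14, 0, 0, 0],
    [0.5, 0, -16, 14, 0, 0, 0],
    [0.5, 0, -16, 14, 0, 0, 0],
    [0.5, 0, -16, 14, 0, 0, 0],
  ],
)

```text
time: 17.5
position: [0.5903, -0.0486, 0.2091]
tool_rot: [0.707, 0.02, -0.02, -0.706]
ft_force: [0.1, -0.2, -0.2]
grip_width: 0.0434
```

```bash
python3 - <<'E'
from h import *
o=robot.get_obs();print(o['time'],o['position'],o['ft_force'])
for n in('side','scene'):
  im=robot.camera(n); cv2.imwrite(f"pics/{n}5.png",im[:,:,::-1]); np.save(n+'5.npy',im)
a=cv2.imread('pics/scene5.png')[160:250,135:260];b=cv2.imread('pics/side5.png')[135:225,225:310]
cv2.imwrite('pics/crop5.png',np.hstack([cv2.resize(a,(460,330),interpolation=2),cv2.resize(b,(312,330),interpolation=2)]))
u=np.array([.0509,-1]);u/=np.linalg.norm(u);p0=np.array([.59688,-.18])+.008*u
im=np.load('scene5.npy');m=cv2.inRange(cv2.cvtColor(im,cv2.COLOR_RGB2HSV),(5,120,50),(14,255,255));m=big(m,(165,175,90,70));y,x=np.nonzero(m)
X=cast('scene',np.c_[x,y],.042)[:,:2]-p0;v=np.linalg.svd(X-X.mean(0),full_matrices=False)[2][0]
print('along min/max',(X@u).min(),(X@u).max(),'lat mean',(X@np.array([-u[1],u[0]])).mean(),'ang',np.degrees(np.arccos(abs(v@u))))
E
```

```text
17.5 [ 0.59031588 -0.04863189  0.20913325] [ 0.08193127 -0.19745757 -0.18355349]
along min/max -0.09707691357755945 0.08231829902868588 lat mean 0.0010057396599989503 ang 0.005746705322812746
```

View pics/crop5.png

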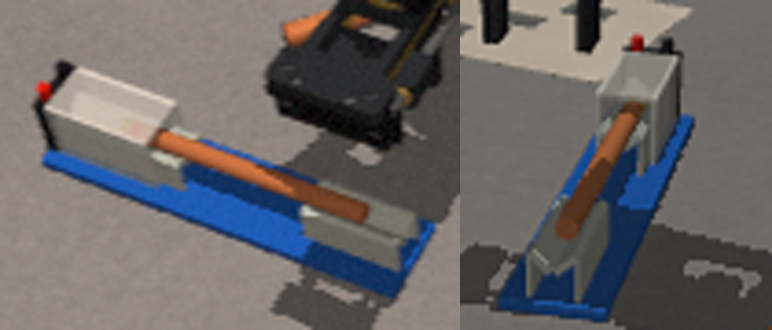

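View pics/scene5.png

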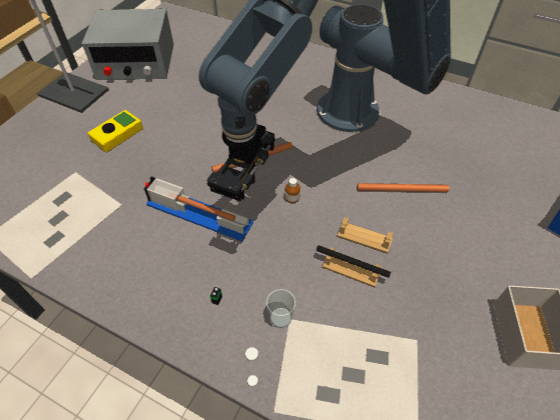

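The rod lies in the groove with its leading end under the hood, in line to about 0.01° and 1 mm across. The gripper is clear of everything, and the carbon rod, beaker, bottle and battery look unmoved. Handing in.

```bash
python3 -c "
from rig import robot
print(robot.hand_in())"
```

```text
the job is handed in; nothing more can be done
None
```

I took the copper rod from its stand, laid it in the V-groove and slid it under the hood until it pushed the contact pin home. I then let go, lifted the gripper clear and handed the job in at about 17.6 s of the 51 s allowed. No verdict was reported.

**Pin:** Resistance along the groove was 1–2 N until contact. The rod then moved about 5.2 mm at 5–6.5 N, matching the 5 mm of pin travel, and stopped dead. The force reached 12.1 N at the end with no further movement, which I took as home. That is just short of the 13 N that proves it, because I stayed clear of the 15 N limit. The largest reading was 12.1 N, but I only read it at the end of each move.

**Final position:** The last scene picture, taken after letting go, shows the rod about 1 mm off the groove axis and aligned to about 0.01°. I put its centre near −2 mm along the rig, inside the allowed −10 to +36 mm, by assuming its 190 mm length from the trailing end.

**Other things:** The carbon rod, beaker, bottle and battery look unmoved in that picture; I did not measure them.

**Disagreement:** The wrist camera put the rig's origin about 2–3 mm further along the groove than the scene and side cameras. I used a value in between. Pin contact was found by force, so this did not affect it.

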